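# Plug in the angle gauge and rock the stud stage to the mark

### The job

Take the blue angle gauge out of its blue parking block and plug it fully home into the slot of the sprung rocking stage, either way round, with its shoulder down on the metal. Then rock the plugged gauge sideways until its swinging black pointer settles on the red mark of its dial, and finish while still holding the gauge there, because the stage springs back if let go. Leave the other things on the bench where they are.

Things in the scene. Friction and masses are not known exactly. Their poses are not given: they have to be found in the camera images.
- gauge: Blue angle gauge, about 0.28 kg, starting upright in the parking block. Origin: centre of its shoulder's underside; z up, x normal to the dial, y across it. Shoulder plate 34 (x) by 46 (y) by 10 mm; upright dial disc 90 mm diameter, 10 mm thick, centre at z = 55 mm, white faces alike on both sides. Below the shoulder is the plug, on top the grip block.
- grip (a point): centre of the gauge's black grip block, 117 mm above the gauge's origin; block 20 mm in gauge x by 36 mm in y by 38 mm tall, made to be pinched across x from above
- plug_tip (a point): end of the steel plug, 24 mm below the gauge's origin; plug 16 mm in gauge x by 24 mm in y, its last 6 mm reduced to 13 by 21 mm
- pointer (a joint): angle (rad) of the free-swinging black pointer about the gauge's x; 0 = straight down the gauge (-z), positive towards its +y. Gravity keeps it plumb: tilting the gauge by t about its own x makes it read -t. It swings for about half a second after a move; it cannot be touched.
- pointer_tip (a point): tip of the black pointer, 35 mm from the dial centre; its z axis runs from tip to dial centre
- mark (a joint): angle (rad) of the red mark on the dial, same zero and sign as pointer, 0.25 to 0.38, fixed during a run. The pointer is on the mark when both values are equal.
- mark_tab (a point): middle of the red tab (6 mm wide) at the dial's rim, 39 mm from the dial centre, alike on both faces; its z axis runs from tab to dial centre
- park: fixed blue plastic parking block, 90 (x) by 100 (y) by 45 mm high, with a loose pocket 20 by 28 mm in its top that the plug stands in. Origin: centre of its underside. The gauge starts with its axes parallel to the block's.
- stage: fixed grey base plate of the rocking stage, 120 (x) by 130 (y) by 20 mm, with two aluminium cheeks 65 mm high at x = +-43 mm. Origin: centre of its underside, z up, x along the rocking axis.
- pivot (a point): point on the stage's rocking axis, 50 mm above the bench over the stage's origin; the axis is the stage's x
- socket (a point): centre of the slot's mouth in the flat top (70 by 84 mm) of the steel rocker with blue edges. Slot 17.5 mm in x by 25.5 mm in y, 2 mm lead-in, through the 30 mm thick rocker. 40 mm from the pivot; z up out of the slot, x along the rocking axis; leans with the rocker. The gauge fits with its x along or against this x; plugged home its origin is at this point.
- rocker (a joint): lean of the rocker about the stage's x (rad), 0 = level, limits +-0.5; starts up to 0.05 off level. Centring spring 1.2 N m per rad plus 0.08 N m friction: at the mark it pulls back with about 1 to 3 N at the gauge's grip.
Things that resemble listed ones, but are neither listed nor needed, are in the scene too. Several things have the shape of the stage; the one meant has the colours described above.

How it is judged:
On the way, in this order (a step that is already met when the one before it is completed fails the run):
1. the gauge is plugged fully home in the rocking stage (z of gauge in the frame of socket between -0.004 and 0.004 m and distance between gauge and socket below 0.006 m and angle between the x axis of gauge and the x axis of socket, either way round below 0.15 rad), for 0.2 s.
2. with the gauge in hand, the pointer has settled on the mark (angle between the z axis of pointer_tip and the z axis of mark_tab, either way round below 0.08 rad and contact force between the fingers and gauge above 1 N), for 0.5 s.
At the end, for the whole second after the job is handed in: Gauge plugged home (shoulder within 4 mm of the slot's mouth, 6 mm in all, dial square to the rocking axis within 0.15 rad), pointer at rest (under 0.4 rad/s) within 0.08 rad of the red mark, rocker leaned over 0.08 rad, fingers still holding the gauge (over 1 N) (all of step 1 and all of step 2 and velocity of joint pointer between -0.4 and 0.4 rad/s and (value of joint rocker above 0.08 rad or value of joint rocker below -0.08 rad)); the arm keeps its last pose, push and grip.
It fails at once if a bystander was moved by more than 30 mm (distance of any of screwdriver, jar_amber, jar_white, funnel, die_ring, blank_plug from where it was at the start of the episode above 0.03 m).
It also fails if it takes over 42 s, if anything falls off the work surface, if the arm or the gripper's body presses on something with over 40 N, if the wrist force passes 120 N, or if a joint passes its speed limit or range.

### The arm

A 7-joint arm with a two-finger parallel gripper is mounted at the origin on the work surface. World frame = base frame: x ahead of the robot, y to its left, z up, the work surface at z = 0. Lengths are in m, angles in rad, forces in N, time in s.
With the tool pointing down it reaches from about 0.425 to 0.875 m from the base axis. Payload 9.9 kg.
Tool frame: the origin (TCP) lies on the mounting face of the last link; the fingertips stand 173 mm ahead of it and the grasp point (between the pads) lies manip.pinch_z ahead of it (manip.pinch_z is the distance from the TCP to the grasp point, in m); z points along the fingers, y is the line along which they close (so a half turn about z gives the same grasp; the last joint's range is limited). The gripper opens to 85 mm and grips with 20 to 120 N. Pads are 22 mm wide; open, the fingers measure 114 mm over their backs; the gripper's body (76 mm by 85 mm) begins 54 mm behind the grasp point. The pads swing forward as they close: fully open they stand 13 mm farther back than shut.
Start: joints at [1.253, 0.576, 0.025, 1.437, -0.015, 1.129, -0.057], TCP at [0.156, -0.657, 0.405] pointing down, gripper open.
Joint ranges: [-2.76, 2.76], [-0.34, 2.15], [-1.52, 1.57], [0.19, 2.46], [-1.09, 4.23], [0.17, 1.99], [-2.82, 2.82]. Speed limits (rad/s): [2.22, 2.22, 3.01, 3.01, 3.14, 3.14, 3.14].

### API

Orientations are given as a rotation vector (axis times angle).
In Python, from bench import manip gives the robot as it stands.
- The arm moves only by the tool servo_tool, never from a script. Its argument "increments" is a list of rows, each a list of 3 entries, a list of its own where there are three numbers: the opening, from 0 (shut) to 1 (fully open), then the shift along the tool's x, y, z in m, then the turn, a rotation vector about the tool's x, y, z in degrees. A call has 1 to 20 rows; each row shifts and turns the commanded pose from where the row before left it, along the tool's axes as they then stand; what a row does not reach is not made up. A row lasts 1/8 s, in which the tool goes at most 62.5 mm and 10.7 degrees, less where a joint would pass 70% of its speed; a pose out of reach is approached as far as the arm can. A call is refused whole if a number of a shift passes 0.0625 or a number of a turn 10.7, either way. A call with a gripper value outside its range is refused whole. The fingers move at their own pace and stop on an object; "grip_force" is the grip in N (left out, the last holds). Time passes only in rows, so rows that do not move let the fingers close. It gives the time, the measured TCP pose, the force, the opening and the grip force at its end, in the units of the state.
- manip.observe(): the state, without advancing time (a new reading comes with each control period).
- manip.capture(name): name is "scene" or "side" or "wrist"; returns a dict with "img" (420x560x3 uint8, blue, green, red), "camera_matrix" (3x3 intrinsics, pixels), "distortion" ([k1, k2, p1, p2, k3] as OpenCV has them; the pictures are not rectified), "rvec" (rotation vector, rad) and "tvec" (3), from world to camera coordinates, as OpenCV has them; the wrist camera has in their place "T_tool_cam" (4x4, takes a point from camera to tool coordinates, whose origin is the TCP and whose axes are the flange's). Camera axes: x right, y down, z forward; pixel columns grow to the right and rows downward; lengths in m; the calibration is good to about 2 mm. A picture is of the moment at which its call begins: read the wrist's pose just before it. There is no depth.
- manip.close_job(): hands the job in; it is judged then, once.
The state is a dict: "t": time; "joint_positions": joint angles; "joint_velocities": joint speeds; "effort": joint torques, N m; "tcp_pos": TCP position; "orientation": TCP orientation; "ft_force": force on the tool from outside, world axes, zero at the start; "moment": the same for the moment, N m; "gripper_width": opening from 0.0 (shut) to 1.0 (fully open); "gripper_force": force on a finger pad.
Only numpy, scipy, OpenCV 4.12 (cv2) and the standard library are available. Lean on these libraries where they do the work, as an engineer would, in place of code of your own. Each camera call takes 0.05 s, during which the arm holds its last target. There are 200 camera calls.

## Working session

There is one attempt and no reset: what is moved stays moved. The work goes in short steps, Python scripts to look and compute and a tool call to move; the robot and the scene stay as the last step left them, time stands still between calls to the robot, and variables do not carry over. Pictures are saved under pics/ and viewed, at most 10 in all, crops included, and the job is handed in when it is done.

Besides the shell and the picture viewer there is one more tool, called by a JSON object that holds its "method" and its "body", one argument or row to a line. servo_tool: Moves the arm, as the interface text tells. Its arguments: {"type":"object","properties":{"increments":{"type":"array","items":{"type":"array"}},"grip_force":{"type":"number"}},"required":["increments"]}

```bash
mkdir -p pics; cat > h.py <<'E'
import numpy as np, cv2
from bench import manip
from scipy.spatial.transform import Rotation as R
def cap(n):
    s=manip.observe(); c=manip.capture(n); c['s']=s
    if n=='wrist':
        T=np.eye(4);T[:3,:3]=R.from_rotvec(s['orientation']).as_matrix();T[:3,3]=s['tcp_pos']
        c['Twc']=T@np.array(c['T_tool_cam'])
    else:
        r=R.from_rotvec(np.ravel(c['rvec'])).as_matrix();T=np.eye(4);T[:3,:3]=r.T;T[:3,3]=-r.T@np.ravel(c['tvec']);c['Twc']=T
    return c
def ray(c,px):
    p=cv2.undistortPoints(np.array(px,float).reshape(-1,1,2),np.array(c['camera_matrix']),np.array(c['distortion'])).reshape(-1,2)
    d=np.c_[p,np.ones(len(p))]@c['Twc'][:3,:3].T
    return c['Twc'][:3,3],d/np.linalg.norm(d,axis=1)[:,None]
def plane(c,px,z):
    o,d=ray(c,px); return o+d*((z-o[2])/d[:,2])[:,None]
def tri(vs):
    A=0;b=0;L=[]
    for c,px in vs:
        o,d=ray(c,[px]);P=np.eye(3)-np.outer(d[0],d[0]);A=A+P;b=b+P@o;L.append((P,o))
    x=np.linalg.solve(A,b);return x,[np.linalg.norm(P@(x-o)) for P,o in L]
def proj(c,X):
    T=np.linalg.inv(c['Twc'])
    return cv2.projectPoints(np.array(X,float).reshape(-1,1,3),cv2.Rodrigues(T[:3,:3])[0],T[:3,3],np.array(c['camera_matrix']),np.array(c['distortion']))[0].reshape(-1,2)
E
python3 - <<'E'
from h import *
import pickle
s=manip.observe();print(s, manip.pinch_z)
cs={n:cap(n) for n in('scene','side')}
pickle.dump(cs,open('c0.pkl','wb'))
for n in cs:
    cv2.imwrite(f'pics/{n}0.png',cv2.resize(cs[n]['img'],(800,600))); print(n,cs[n]['Twc'].round(2).tolist())
E
```

```text
{'t': 0.0, 'joint_positions': array([ 1.25319579,  0.57654483,  0.0248016 ,  1.43792758, -0.01501375,
        1.12900403, -0.05649233]), 'joint_velocities': array([ 0.00090325, -0.00108377, -0.00086024,  0.00065188, -0.00248657,
        0.00051137,  0.0005199 ]), 'effort': array([-1.65063616e-04, -7.65765095e+01,  2.25092031e+00, -2.85973245e+01,
        1.54854247e-02,  1.28767057e-02, -5.13011628e-06]), 'tcp_pos': array([ 0.1563839 , -0.65645774,  0.40382599]), 'orientation': array([-3.11846794e+00, -3.66332094e-01,  3.95438319e-04]), 'ft_force': array([-0.37906969,  0.6870642 , -0.53246317]), 'moment': array([-0.00844782, -0.00285136, -0.00348568]), 'gripper_force': 0.0, 'gripper_width': 0.9971873742904832} 0.1547
scene [[-0.48, 0.54, -0.69, 1.06], [0.88, 0.3, -0.38, 0.32], [0.0, -0.79, -0.62, 0.65], [0.0, 0.0, 0.0, 1.0]]
side [[-0.92, -0.3, 0.25, 0.28], [-0.39, 0.69, -0.61, 0.5], [0.01, -0.66, -0.75, 0.73], [0.0, 0.0, 0.0, 1.0]]
```

View pics/scene0.png

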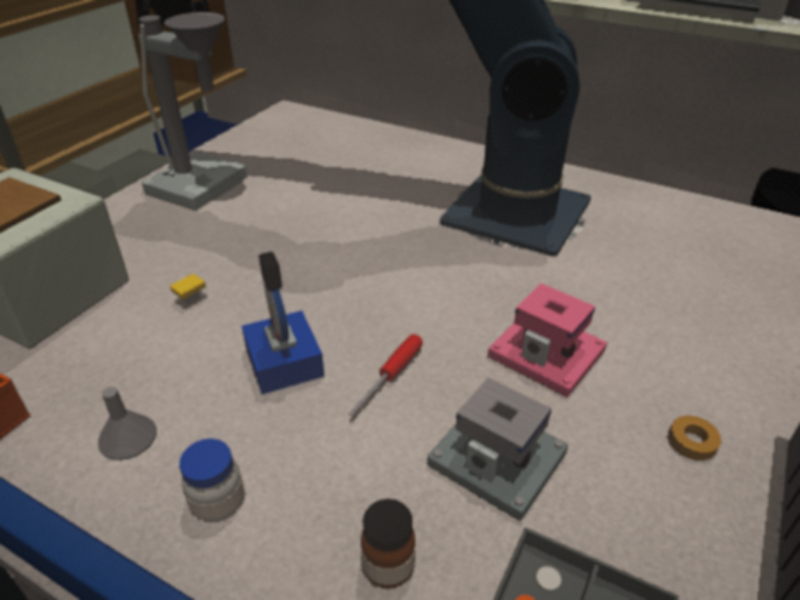

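View pics/side0.png

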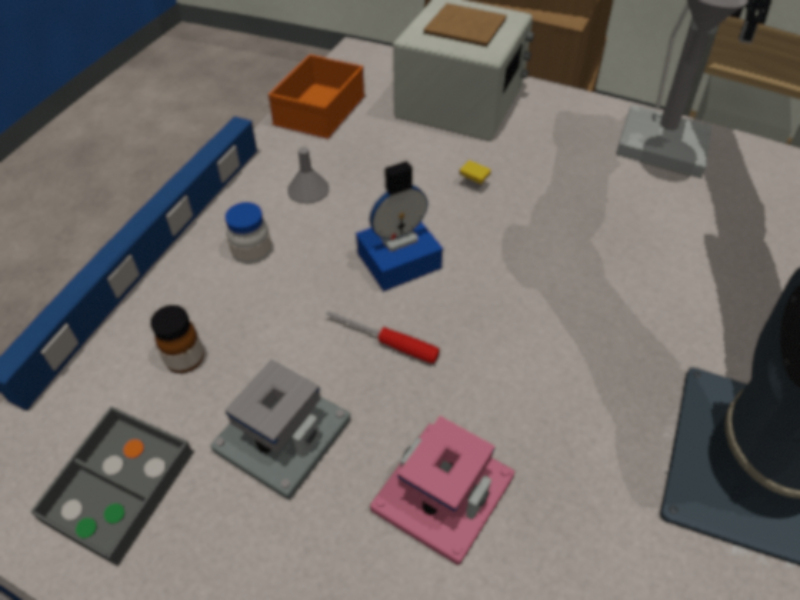

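The scene view shows the gauge's grip at about (270,272), its block at (283,350) and the grey stage's slot at (505,411). In the side view the grip is at (399,178) and the slot at (272,399). Next I'll zoom in and triangulate.

```bash
cat > a.py <<'E'
from h import *
import pickle
cs=pickle.load(open('c0.pkl','rb'))
a=cs['scene'];b=cs['side']
def t(p,q): 
    x,r=tri([(a,np.array(p)*.7),(b,np.array(q)*.7)]);return x.round(4),np.round(r,4)
print('grip',t((270,272),(399,178)))
print('slot',t((505,411),(272,399)))
for n,bx in(('scene',[(165,170,80,110),(295,255,110,110)]),('side',[(245,105,75,100),(145,245,105,105)])):
    pass
def crop(c,x,y,w,h,W,H): return cv2.resize(c['img'][y:y+h,x:x+w],(W,H),interpolation=cv2.INTER_CUBIC)
top=np.hstack([crop(a,165,170,70,110,190,300),crop(b,245,105,70,105,200,300),crop(a,295,255,110,110,205,300)*1,crop(b,145,245,105,105,205,300)])
cv2.imwrite('pics/crop.png',top)
# blue mask on park block / grey edges
for n,c in cs.items():
    hsv=cv2.cvtColor(c['img'],cv2.COLOR_BGR2HSV)
    m=cv2.inRange(hsv,(105,150,60),(130,255,255))
    k,l,st,ce=cv2.connectedComponentsWithStats(m)
    for i in range(1,k):
        if st[i,4]>100: print(n,st[i],ce[i].round(1))
    m=(c['img'].max(2)<45).astype(np.uint8)
    k,l,st,ce=cv2.connectedComponentsWithStats(m)
    for i in range(1,k):
        if 40<st[i,4]<600: print(n,'dark',st[i],ce[i].round(1))
E
python3 a.py
```

```text
grip (array([ 0.557 , -0.147 ,  0.1594]), array([0.0008, 0.0008]))
slot (array([0.57  , 0.1869, 0.088 ]), array([0.0008, 0.0008]))
scene [171 219  53  41 970] [195.9 240.4]
scene [127 308  34  28 734] [143.3 321.7]
scene [   0  336  131   84 3673] [ 53.8 385.5]
scene dark [470   0  61   9 158] [503.    3.3]
scene dark [549   0  11  13 109] [554.9   5.6]
scene dark [115  38   8  31  74] [118.1  49.9]
scene dark [  0  77  15  40 276] [  5.3 100.6]
scene dark [309 155  80  23 133] [348.8 166.4]
scene dark [183 178  13  25 230] [189.1 190.1]
scene dark [360 317  11  11  49] [366. 323.]
scene dark [384 383  32  18 156] [402.  391.7]
scene dark [  0 396  20  24 275] [  6.6 410.8]
scene dark [419 396  52  24 383] [442.3 409.3]
side [   0    0  122   93 5736] [41.  30.3]
side [   0   83  175  187 3223] [ 79.7 176.6]
side [159 142  24  21 399] [170.5 152.2]
side [ 250  157   59   45 1446] [279.5 179.7]
side dark [520   0  19  29 308] [528.1  11.3]
side dark [353  32  12  31 151] [358.4  47. ]
side dark [270 114  18  23 319] [278.8 124.7]
side dark [106 215  27  24 499] [119.  226.4]
side dark [ 54 288  72  34 302] [ 75.4 303.8]
side dark [178 308  12  10  59] [183.6 313. ]
side dark [ 77 313  56  81 520] [104.6 354.2]
side dark [ 26 324  30  36 264] [ 40.4 341.7]
side dark [296 352   9   8  44] [299.8 355.8]
```

View pics/crop.png

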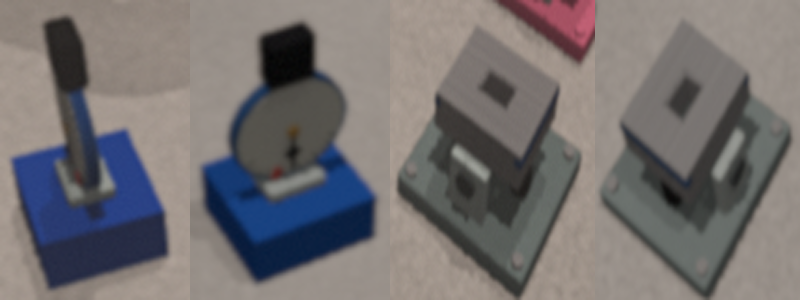

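```bash
cat > b.py <<'E'
from h import *
import pickle
cs=pickle.load(open('c0.pkl','rb'))
a=cs['scene'];b=cs['side']
def A(p): p=np.array(p,float); return p
k=70/190;kb=70/200
pa=np.array([(13,158),(127,131),(167,228-10),(48,243)])*k+[165,170]
pb=np.array([(205,168),(310,128),(373,197),(258,243)],float);pb[:,0]-=190;pb=pb*[70/200,105/300]+[245,105]
print('park',plane(a,pa,.045).round(4).tolist());print(plane(b,pb,.045).round(4).tolist())
sa=np.array([(475,28),(558,92),(520,163),(437,96)],float);sa[:,0]-=390;sa=sa*[110/205,110/300]+[295,255]
sb=np.array([(684,20),(748,76),(690,182),(622,125)],float);sb[:,0]-=595;sb=sb*[105/205,105/300]+[145,245]
for c,q in((a,sa),(b,sb)):
    P=plane(c,q,.09);print('stage',P.round(4).tolist(),P.mean(0).round(4))
    for i in range(4):
        d=P[(i+1)%4]-P[i];print(np.degrees(np.arctan2(d[1],d[0])).round(1),np.linalg.norm(d).round(4))
print('lamp base',plane(a,[np.array((195,185))*.7],0.02),plane(b,[np.array((665,140))*.7],.02))
o,d=ray(a,[np.array((190,30))*.7]);print('lamphead', [(o+d[0]*t).round(2).tolist() for t in (.8,1,1.2,1.4)])
o,d=ray(b,[np.array((715,5))*.7]);print('lamphead', [(o+d[0]*t).round(2).tolist() for t in (.6,.8,1,1.2,1.4)])
s=manip.observe();r=R.from_rotvec(s['orientation']).as_matrix()
print(r.round(4)); d=np.array([.557,-.147,.43])-s['tcp_pos'];print(d, r.T@d)
c=cap('wrist');print(np.array(c['T_tool_cam']).round(3).tolist(),np.array(c['camera_matrix']).round(0).tolist())
E
python3 b.py
```

```text
park [[0.5624, -0.2084, 0.045], [0.4952, -0.1517, 0.045], [0.5607, -0.0709, 0.045], [0.6212, -0.1293, 0.045]]
[[0.6179, -0.1332, 0.045], [0.5633, -0.2044, 0.045], [0.4927, -0.154, 0.045], [0.5507, -0.0795, 0.045]]
stage [[0.5352, 0.1502, 0.09], [0.5496, 0.2342, 0.09], [0.6153, 0.2233, 0.09], [0.603, 0.1428, 0.09]] [0.5758 0.1876 0.09  ]
80.2 0.0852
-9.5 0.0666
-98.7 0.0815
173.7 0.0682
stage [[0.596, 0.1399, 0.09], [0.527, 0.1524, 0.09], [0.5377, 0.2314, 0.09], [0.6068, 0.223, 0.09]] [0.5669 0.1867 0.09  ]
169.7 0.0702
82.2 0.0796
-6.9 0.0696
-97.4 0.0838
lamp base [[ 0.24761934 -0.5938841   0.02      ]] [[ 0.22050857 -0.60936159  0.02      ]]
lamphead [[0.53, -0.24, 0.44], [0.39, -0.38, 0.39], [0.26, -0.52, 0.33], [0.12, -0.66, 0.28]]
lamphead [[0.24, -0.06, 0.51], [0.23, -0.24, 0.44], [0.22, -0.43, 0.36], [0.21, -0.62, 0.29], [0.2, -0.8, 0.21]]
[[ 9.728e-01  2.317e-01 -4.000e-04]
 [ 2.317e-01 -9.728e-01  1.500e-03]
 [-1.000e-04 -1.500e-03 -1.000e+00]]
[0.40062452 0.50947466 0.02607673] [ 0.50777268 -0.40281696 -0.02549193]
[[-0.001, -0.958, -0.288, 0.073], [1.0, -0.001, -0.001, -0.001], [0.0, -0.288, 0.958, 0.03], [0.0, 0.0, 0.0, 1.0]] [[353.0, 0.0, 278.0], [0.0, 353.0, 211.0], [0.0, 0.0, 1.0]]
```

```bash
python3 - <<'E'
from h import *
import pickle
cs=pickle.load(open('c0.pkl','rb'))
for n,c in cs.items(): print(n,(proj(c,[[.156,-.657,.404],[.156,-.657,.24],[.156,-.657,.0]])/.7).round())
cv2.imwrite('pics/w0.png',cap('wrist')['img'])
E
```

```text
scene [[164. -35.]
 [182.  57.]
 [204. 169.]]
side [[769. -63.]
 [739.  30.]
 [698. 144.]]
```

View pics/w0.png

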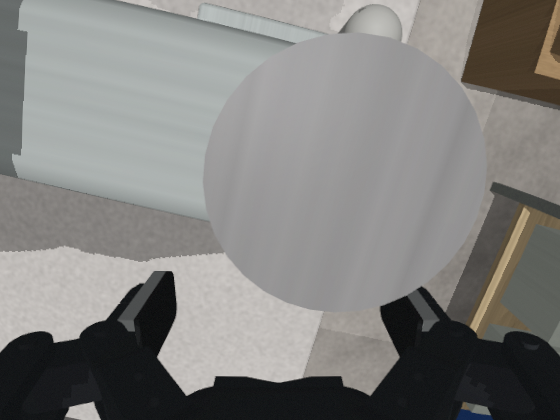

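```bash
python3 - <<'E'
from h import *
import pickle
cs=pickle.load(open('c0.pkl','rb'))
w=cap('wrist')
print(tri([(cs['scene'],np.array((193,22))*.7),(w,(345,172))]))
x,_=tri([(cs['scene'],np.array((193,22))*.7),(w,(345,172))])
print(plane(w,[(204,172),(487,172),(345,33),(345,311)],x[2]).round(3))
E
```

```text
(array([ 0.19395659, -0.62446637,  0.31824542]), [np.float64(0.037242921703284367), np.float64(0.03724292170328423)])
[[ 0.214 -0.63   0.318]
 [ 0.225 -0.674  0.318]
 [ 0.239 -0.646  0.318]
 [ 0.195 -0.659  0.318]]
```

The disc seen by the wrist camera is a lamp head right next to the fingers. I'll go straight up first, then cross over to the gauge while turning towards its yaw.

{"method": "servo_tool", "body": {
  "increments": [
    [1,[0,0,-0.046],[0,0,0]],
    [1,[0,0,-0.047],[0,0,0]],
    [1,[0,0,-0.047],[0,0,0]],
    [1,[0.039,-0.031,0],[0,0,0]],
    [1,[0.039,-0.031,0],[0,0,0]],
    [1,[0.039,-0.031,0],[0,0,0]],
    [1,[0.039,-0.031,0],[0,0,0]],
    [1,[0.039,-0.031,0],[0,0,0]],
    [1,[0.039,-0.031,0],[0,0,0]],
    [1,[0.039,-0.031,0],[0,0,0]],
    [1,[0.039,-0.031,0],[0,0,0]],
    [1,[0.039,-0.031,0],[0,0,0]],
    [1,[0.039,-0.031,0],[0,0,0]],
    [1,[0.039,-0.031,0],[0,0,0]],
    [1,[0.039,-0.031,0],[0,0,0]],
    [1,[0.039,-0.031,0],[0,0,0]],
    [1,[0,0,0.028],[0,0,-9.9]],
    [1,[0,0,0.029],[0,0,-9.9]],
    [1,[0,0,0.029],[0,0,-9.9]],
    [1,[0,0,0.028],[0,0,-9.9]]
  ]
}}

```text
t: 2.75
tcp_pos: [0.5561, -0.1471, 0.4298]
orientation: [-2.807, -1.41, 0.0]
ft_force: [0.2, -0.4, 0.6]
gripper_width: 1.0
gripper_force: 0.0
```

```bash
python3 - <<'E'
from h import *
import pickle
w=cap('wrist');s=w['s'];pickle.dump(w,open('w1.pkl','wb'))
print(s['t'],s['tcp_pos'],R.from_rotvec(s['orientation']).as_matrix().round(3).tolist(),s['ft_force'],s['gripper_width'])
print(proj(w,[[.557,-.147,.181],[.57,-.147,.181]]))
cv2.imwrite('pics/w1.png',w['img'])
E
```

```text
2.75 [ 0.55609702 -0.14710227  0.42975504] [[0.597, 0.802, -0.0], [0.802, -0.597, -0.0], [-0.0, -0.0, -1.0]] [ 0.24069472 -0.36188788  0.6017356 ] 1.0002579871431392
[[280.5500318  221.69276089]
 [296.67500194 210.29913953]]
```

View pics/w1.png

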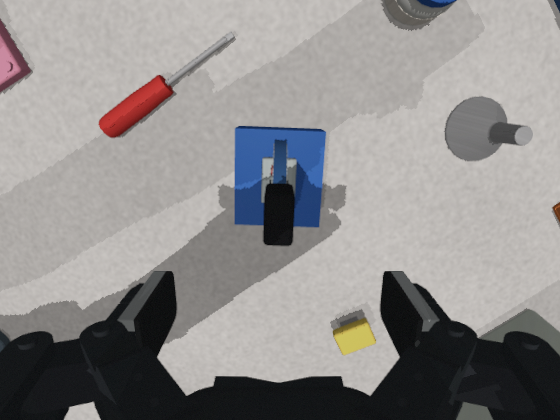

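The wrist picture shows the gauge almost square under the fingers: the black grip is centred near (279,214), and the parking block spans (235..326, 127..226). I'll measure the centre and yaw more precisely.

```bash
python3 - <<'E'
from h import *
import pickle
cs=pickle.load(open('c0.pkl','rb'));w=pickle.load(open('w1.pkl','rb'))
m=(w['img'].max(2)<50).astype(np.uint8);m[:,:200]=0;m[255:]=0
k,l,st,ce=cv2.connectedComponentsWithStats(m)
for i in range(1,k):
    if st[i,4]>100: print(st[i],ce[i])
i=1+np.argmax(st[1:,4]);p=ce[i]
print(tri([(cs['scene'],(189.1,190.1)),(cs['side'],(278.8,124.7)),(w,p)]))
for q in [(cs['scene'],(189.1,190.1)),(cs['side'],(278.8,124.7))]: print(tri([q,(w,p)]))
ys,xs=np.where(l==i)
rows=range(ys.min()+5,ys.max()-4)
L=np.array([[xs[ys==r].min(),r] for r in rows]);Rr=np.array([[xs[ys==r].max()+1,r] for r in rows])
s=w['s'];r=R.from_rotvec(s['orientation']).as_matrix()
# lower rows = top? print both edges on plane z=.181 in tool coords
for e in (L,Rr):
    P=(plane(w,e,.175)-s['tcp_pos'])@r; f=np.polyfit(P[:,0],P[:,1],1);print('edge y',P[:,1].mean().round(4),'deg',np.degrees(f[0]).round(2))
hsv=cv2.cvtColor(w['img'],cv2.COLOR_BGR2HSV);m=cv2.inRange(hsv,(105,150,60),(130,255,255));m[:,:200]=0;m[:,360:]=0;m[:100]=0
cn=max(cv2.findContours(m,0,2)[0],key=cv2.contourArea)
ap=cv2.approxPolyDP(cv2.convexHull(cn),5,True).reshape(-1,2);print(ap)
P=(plane(w,ap,.045)-s['tcp_pos'])@r;print(P.round(4))
E
```

```text
[ 264  182   31   63 1754] [278.44184721 214.07753706]
(array([ 0.55652204, -0.14662304,  0.16005862]), [np.float64(0.0008384420258823456), np.float64(0.0010398338798318753), np.float64(0.00145272180591791)])
(array([ 0.55474818, -0.14798808,  0.15742865]), [np.float64(0.00015240936647869962), np.float64(0.00015240936647859332)])
(array([ 0.55627776, -0.14614802,  0.16152743]), [np.float64(0.0010665428777582439), np.float64(0.0010665428777580483)])
edge y -0.0101 deg 2.58
edge y 0.0094 deg 0.88
[[236 128]
 [325 132]
 [318 226]
 [235 223]]
[[ 0.0525 -0.0424  0.3848]
 [ 0.0485  0.0454  0.3847]
 [-0.0496  0.0415  0.3848]
 [-0.0462 -0.0468  0.3848]]
```

{"method": "servo_tool", "body": {
  "increments": [
    [1,[0.0006,0,0.035],[0,0,2.4]],
    [1,[0,0,0.035],[0,0,0]],
    [1,[0,0,0.03],[0,0,0]],
    [1,[0,0,0.013],[0,0,0]],
    [0,[0,0,0],[0,0,0]],
    [0,[0,0,0],[0,0,0]],
    [0,[0,0,0],[0,0,0]],
    [0,[0,0,0],[0,0,0]],
    [0,[0,0,0],[0,0,0]],
    [0,[0,0,0],[0,0,0]]
  ],
  "grip_force": 80
}}

```text
t: 4.05
tcp_pos: [0.5569, -0.1466, 0.3187]
orientation: [2.839, 1.342, 0.002]
ft_force: [-0.5, 0.7, 6.8]
gripper_width: 0.225
gripper_force: 79.3
```

```bash
python3 - <<'E'
from h import *
import pickle
s=manip.observe();print(s['t'],s['tcp_pos'],s['gripper_width'],s['gripper_force'],s['ft_force'],s['moment'])
cs=pickle.load(open('c0.pkl','rb'));b=cs['side']
hsv=cv2.cvtColor(b['img'],cv2.COLOR_BGR2HSV)
m=cv2.inRange(hsv,(0,90,60),(9,255,255))|cv2.inRange(hsv,(172,90,60),(180,255,255))
m[:,:250]=0;m[:,310:]=0;m[:120]=0;m[180:]=0
k,l,st,ce=cv2.connectedComponentsWithStats(m);print(st[1:],ce[1:])
# dial plane: vertical, normal at yaw ~ gauge x
r=R.from_rotvec(s['orientation']).as_matrix();n=r[:,1];u=r[:,0];C=np.array([.5565,-.1466,.1])
n=n*np.sign(n@(b['Twc'][:3,3]-C))
for i in range(1,k):
    o,d=ray(b,[ce[i]]);t=((C+n*.005-o)@n)/(d[0]@n);P=o+d[0]*t-C;print('u',P@u,'z',P[2],'angle',np.arctan2(P@u,-P[2]))
E
```

```text
4.05 [ 0.55691298 -0.14660578  0.31873975] 0.22491911361248262 79.29287910461426 [-0.50561163  0.74299831  6.75073165] [0.15849764 0.25516886 0.02089151]
[[274 164   3   3   9]] [[275. 165.]]
u 0.012638509552200958 z -0.037172756197777296 angle 0.32773301953991285
```

{"method": "servo_tool", "body": {
  "increments": [
    [0,[0,0,-0.015],[0,0,0]],
    [0,[0,0,-0.03],[0,0,0]],
    [0,[0,0,-0.045],[0,0,0]],
    [0,[0,0,-0.045],[0,0,0]],
    [0,[0.031,-0.038,0],[0,0,0]],
    [0,[0.031,-0.038,0],[0,0,0]],
    [0,[0.031,-0.038,0],[0,0,0]],
    [0,[0.031,-0.038,0],[0,0,0]],
    [0,[0.031,-0.038,0],[0,0,0]],
    [0,[0,0,0],[0,0,-10.3]],
    [0,[0,0,0],[0,0,-10.3]],
    [0,[0,0,0],[0,0,-10.3]],
    [0,[0,0,0],[0,0,0]]
  ]
}}

```text
t: 5.68
tcp_pos: [0.508, 0.0935, 0.4532]
orientation: [-2.381, -2.049, 0.0]
ft_force: [-0.7, 0.6, -3.3]
gripper_width: 0.226
gripper_force: 79.3
```

```bash
python3 - <<'E'
from h import *
import pickle
w=cap('wrist');s=w['s'];pickle.dump(w,open('w2.pkl','wb'))
print(s['t'],s['tcp_pos'],R.from_rotvec(s['orientation']).as_matrix().round(3).tolist(),s['ft_force'],s['gripper_width'])
print(proj(w,[[.570,.187,.09]]))
cv2.imwrite('pics/w2.png',w['img'])
E
```

```text
5.675 [0.50797199 0.09350527 0.45319793] [[0.149, 0.989, -0.0], [0.989, -0.149, 0.0], [0.0, -0.0, -1.0]] [-0.70329714  0.60581138 -3.27234949] 0.22635587878727909
[[331.92567333  73.80349534]]
```

View pics/w2.png

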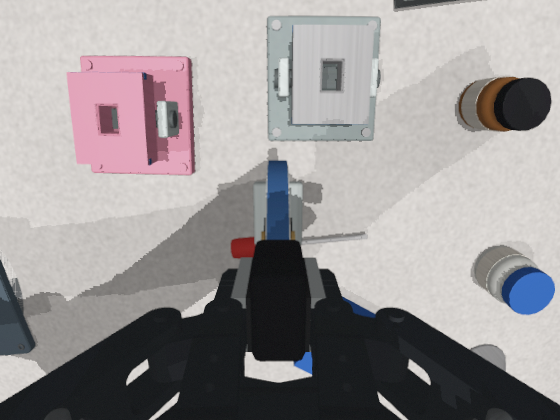

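{"method": "servo_tool", "body": {
  "increments": [
    [0,[0,0.05,0],[0,0,0]],
    [0,[0,0.05,0],[0,0,0]],
    [0,[0,0,0],[0,0,0]]
  ]
}}

```text
t: 6.1
tcp_pos: [0.6098, 0.0774, 0.4516]
orientation: [-2.387, -2.042, 0.0]
ft_force: [-1.1, -0.6, -2.9]
gripper_width: 0.225
gripper_force: 80.6
```

The wrist view shows the grey stage's slot at (332,75), just where it was predicted, and the gauge held straight in the fingers (dial edge centred at x≈278). I'll take a second view from 0.1 m away and triangulate the slot.

```bash
cat > d.py <<'E'
from h import *
import pickle
w2=pickle.load(open('w2.pkl','rb'))
w3=cap('wrist');pickle.dump(w3,open('w3.pkl','wb'))
s=w3['s'];print(s['t'],s['tcp_pos'])
r=R.from_rotvec(s['orientation']).as_matrix()
res=[]
for w in(w2,w3):
    g=cv2.cvtColor(w['img'],cv2.COLOR_BGR2GRAY)
    p=proj(w,[[.570,.187,.09]])[0].astype(int)
    x0,y0=p-[24,30];x0=max(x0,0);y0=max(y0,0)
    sub=g[y0:p[1]+30,x0:p[0]+24]
    m=(sub<120).astype(np.uint8)
    k,l,st,ce=cv2.connectedComponentsWithStats(m)
    for i in range(1,k):
        if st[i,4]>60: print(p,st[i]+[x0,y0,0,0,0],ce[i]+[x0,y0])
    i=min(range(1,k),key=lambda i:np.linalg.norm(ce[i]+[x0,y0]-p)if st[i,4]>60 else 1e9)
    c=max(cv2.findContours((l==i).astype(np.uint8),0,2)[0],key=cv2.contourArea)
    rc=cv2.minAreaRect(c+np.array([x0,y0]));print(rc)
    ctr=np.array(rc[0])
    bx=cv2.boxPoints(rc);P=plane(w,bx,.09);print(P.round(4).tolist(),P.mean(0).round(4))
    for j in range(4):
        d=P[(j+1)%4]-P[j];print(' ',np.degrees(np.arctan2(d[1],d[0])).round(1),np.linalg.norm(d).round(4))
    res.append((w,ctr))
    # rocker top: bright gray low-sat
    hsv=cv2.cvtColor(w['img'],cv2.COLOR_BGR2HSV)
    np.save('x.npy',hsv)
print(tri(res))
a=w2['img'][0:150,250:400];b=w3['img'][0:150,max(0,int(res[1][1][0])-75):int(res[1][1][0])+75]
cv2.imwrite('pics/slot.png',cv2.resize(np.hstack([a,b]),None,fx=2.6,fy=2.6,interpolation=cv2.INTER_CUBIC))
E
python3 d.py
```

```text
6.1 [0.60975895 0.07742798 0.45161674]
[331  73] [322  61  20  30 525] [331.6247619   74.67428571]
((331.5, 75.5), (29.0, 19.0), 90.0)
[[0.5625, 0.199, 0.09], [0.5792, 0.1966, 0.09], [0.5765, 0.172, 0.09], [0.5596, 0.1745, 0.09]] [0.5695 0.1855 0.09  ]
  -8.2 0.0168
  -96.2 0.0247
  171.7 0.0172
  83.1 0.0247
[215  73] [206  60  20  30 503] [214.5526839   74.07952286]
((215.5, 74.5), (29.0, 19.0), 90.0)
[[0.5639, 0.1993, 0.09], [0.5805, 0.1966, 0.09], [0.5758, 0.1725, 0.09], [0.5589, 0.1753, 0.09]] [0.5698 0.1859 0.09  ]
  -9.5 0.0168
  -101.0 0.0245
  170.6 0.0171
  78.2 0.0246
(array([0.56964085, 0.18588863, 0.08905768]), [np.float64(0.0002154000435240945), np.float64(0.0002154000435241222)])
```

View pics/slot.png

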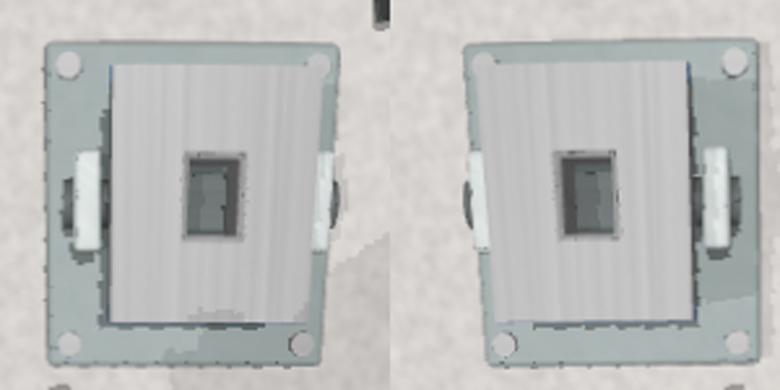

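```bash
python3 - <<'E'
from h import *
import pickle
w3=pickle.load(open('w3.pkl','rb'));w2=pickle.load(open('w2.pkl','rb'))
for w in(w2,w3):
    s=w['s'];r=R.from_rotvec(s['orientation']).as_matrix()
    X=np.array([[.023,-.017,.2637],[.023,.017,.2637],[.045,0,.2187],[.043,-.005,.22],[.043,.005,.22]])@r.T+s['tcp_pos']
    print(proj(w,X).round(1).tolist())
    T=np.array(w['T_tool_cam'])
    g=w['img'].astype(int)
    # shoulder: rows around 183 bright pale against shadowed bench; print row profile
    gg=cv2.cvtColor(w['img'],cv2.COLOR_BGR2GRAY)
    print('row192',gg[192,246:312].tolist());print('col260',gg[174:204,260].tolist(),'col297',gg[174:204,297].tolist())
s=manip.observe();r=R.from_rotvec(s['orientation']).as_matrix()
d=np.array([.5697,.1857,.09+.2737])-s['tcp_pos'];print(s['tcp_pos'],r.T@d)
E
```

```text
[[253.9, 183.9], [304.2, 183.9], [279.2, 161.7], [270.0, 165.0], [288.5, 165.0]]
row192 [128, 126, 125, 123, 124, 125, 122, 129, 142, 151, 153, 152, 152, 151, 152, 152, 153, 153, 153, 158, 156, 123, 85, 80, 74, 75, 75, 74, 67, 59, 60, 60, 59, 58, 58, 60, 60, 59, 61, 76, 87, 87, 162, 168, 135, 176, 199, 199, 199, 200, 198, 194, 190, 191, 189, 178, 146, 118, 123, 123, 126, 129, 129, 127, 126, 126]
col260 [145, 146, 147, 150, 149, 136, 119, 108, 100, 113, 130, 141, 149, 152, 151, 151, 152, 151, 152, 151, 151, 151, 151, 151, 150, 151, 150, 151, 150, 150] col297 [205, 207, 209, 211, 204, 198, 179, 134, 119, 149, 175, 187, 194, 195, 195, 194, 195, 194, 194, 194, 183, 170, 149, 120, 120, 119, 119, 119, 119, 118]
[[253.9, 183.9], [304.2, 183.9], [279.2, 161.7], [270.0, 165.0], [288.5, 165.0]]
row192 [123, 124, 125, 125, 125, 125, 122, 131, 144, 152, 154, 153, 153, 153, 152, 153, 154, 154, 154, 166, 161, 122, 86, 86, 86, 86, 86, 86, 85, 85, 86, 85, 86, 86, 73, 60, 58, 59, 61, 60, 58, 60, 137, 149, 130, 125, 124, 124, 125, 126, 155, 184, 191, 192, 189, 178, 148, 123, 128, 128, 128, 129, 129, 128, 127, 126]
col260 [151, 152, 142, 128, 129, 130, 128, 114, 102, 114, 132, 143, 150, 152, 151, 152, 152, 153, 152, 152, 152, 152, 151, 151, 151, 151, 151, 151, 151, 150] col297 [200, 200, 200, 200, 201, 188, 165, 140, 120, 151, 176, 187, 194, 196, 196, 196, 195, 196, 184, 171, 171, 171, 150, 120, 120, 121, 119, 120, 119, 120]
[0.60806717 0.07841876 0.45187165] [ 0.1001566  -0.05418926  0.08824808]
```

{"method": "servo_tool", "body": {
  "increments": [
    [0,[0.035,-0.019,0],[0,0,0]],
    [0,[0.035,-0.019,0],[0,0,0]],
    [0,[0.03,-0.0153,0.01],[0,0,0]],
    [0,[0,0,0.02],[0,0,0]],
    [0,[0,0,0.02],[0,0,0]],
    [0,[0,0,0],[0,0,0]],
    [0,[0,0,0],[0,0,0]]
  ]
}}

```text
t: 7.02
tcp_pos: [0.5689, 0.1859, 0.4038]
orientation: [2.381, 2.049, 0.001]
ft_force: [0.9, 0.4, -3.3]
gripper_width: 0.225
gripper_force: 80.4
```

```bash
python3 - <<'E'
from h import *
s=manip.observe();r=R.from_rotvec(s['orientation']).as_matrix()
d=np.array([.5697,.1857,.09+.2737])-s['tcp_pos'];print(s['t'],s['tcp_pos'],r.round(3).tolist(),r.T@d)
a=cap('scene');b=cap('side')
def cr(c):
    p=proj(c,[s['tcp_pos']+[0,0,-.28]])[0].astype(int);print(p);return cv2.resize(c['img'][p[1]-50:p[1]+50,p[0]-50:p[0]+50],(400,400),interpolation=cv2.INTER_CUBIC)
cv2.imwrite('pics/pre.png',np.hstack([cr(a),cr(b)]))
E
```

```text
7.025 [0.56894084 0.18590759 0.40376777] [[0.149, 0.989, 0.001], [0.989, -0.149, 0.0], [0.001, 0.001, -1.0]] [-0.00011325  0.00074958  0.04006833]
[355 271]
[187 267]
```

View pics/pre.png

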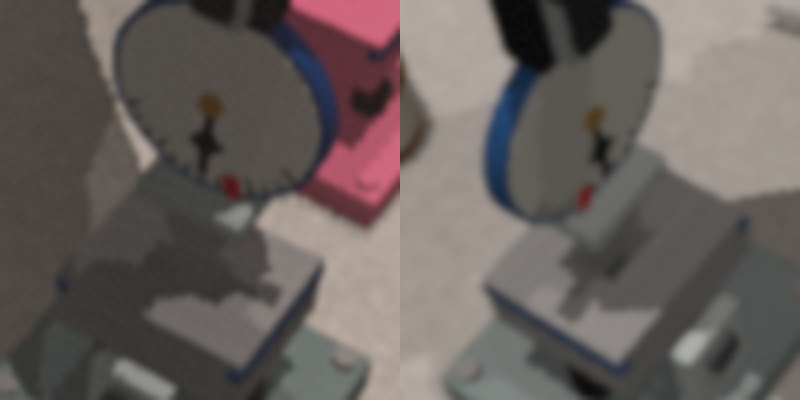

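The gauge hangs just above the slot in both views, plug over the mouth. I'll apply the 1.6 mm lateral correction and go down gently.

{"method": "servo_tool", "body": {
  "increments": [
    [0,[0,0.0016,0.006],[0,0,0]],
    [0,[0,0,0.006],[0,0,0]],
    [0,[0,0,0.005],[0,0,0]],
    [0,[0,0,0.005],[0,0,0]],
    [0,[0,0,0],[0,0,0]]
  ]
}}

```text
t: 7.75
tcp_pos: [0.5706, 0.1854, 0.3802]
orientation: [-2.38, -2.05, 0.001]
ft_force: [-1.2, 0.6, -2.5]
gripper_width: 0.222
gripper_force: 80.6
```

```bash
cat > st.py <<'E'
from h import *
s=manip.observe();r=R.from_rotvec(s['orientation']).as_matrix()
d=np.array([.5697,.1857,.09+.2737])-s['tcp_pos'];print(s['t'],s['tcp_pos'].round(4),r.round(3).tolist(),(r.T@d).round(4),'F',(r.T@s['ft_force']).round(1),'M',(r.T@s['moment']).round(2),s['gripper_width'],s['gripper_force'])
E
python3 st.py
```

```text
7.75 [0.5706 0.1854 0.3802] [[0.148, 0.989, -0.001], [0.989, -0.148, -0.0], [-0.0, -0.001, -1.0]] [ 0.0002 -0.001   0.0165] F [ 0.4 -1.3  2.5] M [0.   0.06 0.02] 0.22246492206016144 80.59838533401489
```

{"method": "servo_tool", "body": {
  "increments": [
    [0,[0,0,0.005],[0,0,0]],
    [0,[0,0,0.005],[0,0,0]],
    [0,[0,0,0.003],[0,0,0]],
    [0,[0,0,0],[0,0,0]]
  ]
}}

```text
t: 8.25
tcp_pos: [0.5707, 0.1855, 0.3674]
orientation: [-2.38, -2.051, 0.001]
ft_force: [-0.1, 0.5, -2.3]
gripper_width: 0.22
gripper_force: 80.6
```

```bash
python3 st.py
```

```text
8.25 [0.5707 0.1855 0.3674] [[0.148, 0.989, -0.0], [0.989, -0.148, -0.0], [-0.0, -0.0, -1.0]] [ 0.0001 -0.001   0.0037] F [ 0.5 -0.2  2.3] M [ 0.01 -0.01  0.  ] 0.2204332981163121 80.5978524684906
```

{"method": "servo_tool", "body": {
  "increments": [
    [0,[0,0,0.002],[0,0,0]],
    [0,[0,0,0.0015],[0,0,0]],
    [0,[0,0,0.001],[0,0,0]],
    [0,[0,0,0],[0,0,0]],
    [0,[0,0,0],[0,0,0]]
  ]
}}

```text
t: 8.88
tcp_pos: [0.5708, 0.1858, 0.3637]
orientation: [-2.38, -2.051, -0.002]
ft_force: [-1.5, 1.1, 4.6]
gripper_width: 0.223
gripper_force: 81.4
```

```bash
python3 st.py
```

```text
8.875 [0.5708 0.1858 0.3637] [[0.148, 0.989, 0.001], [0.989, -0.148, 0.001], [0.001, 0.001, -1.0]] [-0.0003 -0.001   0.    ] F [ 0.9 -1.6 -4.6] M [0.47 0.2  0.04] 0.22270143971967 81.4161479473114
```

Plugged home: the contact force appears exactly at the predicted height. Now I'll rock about the pivot, 0.314 m ahead of the TCP, towards tool +x where the red tab lies.

{"method": "servo_tool", "body": {
  "increments": [
    [0,[0.011,0,0.0002],[0,-2,0]],
    [0,[0.011,0,0.0002],[0,-2,0]],
    [0,[0.011,0,0.0002],[0,-2,0]],
    [0,[0.011,0,0.0002],[0,-2,0]],
    [0,[0.011,0,0.0002],[0,-2,0]],
    [0,[0.011,0,0.0002],[0,-2,0]],
    [0,[0.011,0,0.0002],[0,-2,0]],
    [0,[0.011,0,0.0002],[0,-2,0]],
    [0,[0,0,0],[0,0,0]],
    [0,[0,0,0],[0,0,0]],
    [0,[0,0,0],[0,0,0]],
    [0,[0,0,0],[0,0,0]],
    [0,[0,0,0],[0,0,0]],
    [0,[0,0,0],[0,0,0]]
  ]
}}

```text
t: 10.62
tcp_pos: [0.5836, 0.2719, 0.3514]
orientation: [2.229, 1.921, -0.313]
ft_force: [-2.0, 1.9, 6.0]
gripper_width: 0.222
gripper_force: 82.2
```

```bash
cat > m.py <<'E'
from h import *
import sys
s=manip.observe();r=R.from_rotvec(s['orientation']).as_matrix()
print('t',s['t'],'TCP',s['tcp_pos'].round(4),'F',(r.T@s['ft_force']).round(1),'M',(r.T@s['moment']).round(2),'Fg',s['gripper_force'],'lean',np.arcsin(r[1,2]*r[1,0]/abs(r[1,0])).round(4), r[:,2].round(3))
piv=s['tcp_pos']+r[:,2]*.3137; print('pivot by tool',piv.round(4),'want',[.5706,.1857,.05])
ims=[]
for nm in('scene','side'):
    c=cap(nm)
    C=s['tcp_pos']+r[:,2]*(.2737-.055); n=r[:,1]*np.sign(r[:,1]@(c['Twc'][:3,3]-C)); u=r[:,0]; dn=r[:,2]
    # rectify the dial face plane: pixel grid -> project known plane points and remap
    S=400;h=.05;g=np.linspace(-h,h,S);U,V=np.meshgrid(g,g)
    X=C+n*.005+U[...,None]*u+V[...,None]*dn
    q=proj(c,X.reshape(-1,3)).reshape(S,S,2).astype(np.float32)
    im=cv2.remap(c['img'],q[...,0],q[...,1],cv2.INTER_CUBIC);ims.append(im)
    hsv=cv2.cvtColor(im,cv2.COLOR_BGR2HSV)
    red=(cv2.inRange(hsv,(0,100,50),(8,255,255))|cv2.inRange(hsv,(170,100,50),(180,255,255)))>0
    rad=np.hypot(U,V); ww=red&(rad<.046)&(rad>.025)
    if ww.sum(): x,y=U[ww].mean(),V[ww].mean();print(nm,'red',x.round(4),y.round(4),'angle',np.arctan2(x,y).round(3))
    dk=(im.max(2)<60)&(rad<.034)&(rad>.008)
    if dk.sum(): x,y=U[dk].mean(),V[dk].mean();print(nm,'ptr',x.round(4),y.round(4),'angle',np.arctan2(x,y).round(3),dk.sum())
cv2.imwrite(sys.argv[1],np.hstack(ims))
E
python3 m.py pics/m1.png
```

```text
t 10.625 TCP [0.5836 0.2719 0.3514] F [-0.1 -2.2 -6.2] M [ 0.46  0.07 -0.07] Fg 82.17513799667358 lean -0.2765 [-0.04  -0.273 -0.961]
pivot by tool [0.571  0.1862 0.0499] want [0.5706, 0.1857, 0.05]
scene red 0.0119 0.037 angle 0.311
scene ptr 0.006 0.021 angle 0.28 2608
side red 0.0122 0.0391 angle 0.303
side ptr 0.0005 -0.0041 angle 3.011 5333
```

View pics/m1.png

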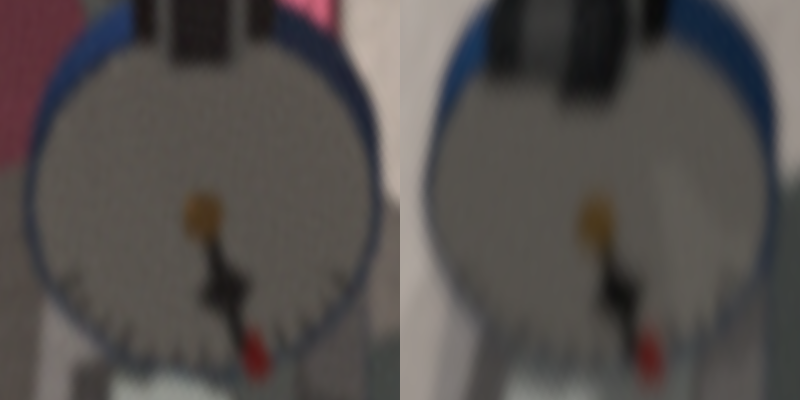

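In the rectified dial views (scene left, side right), the pointer tip at (241,343) sits just short of the red tab at (257,357), about 0.05 rad off. I'll rock 3° more.

{"method": "servo_tool", "body": {
  "increments": [
    [0,[0.0082,0,0.0001],[0,-1.5,0]],
    [0,[0.0082,0,0.0001],[0,-1.5,0]],
    [0,[0,0,0],[0,0,0]],
    [0,[0,0,0],[0,0,0]],
    [0,[0,0,0],[0,0,0]],
    [0,[0,0,0],[0,0,0]],
    [0,[0,0,0],[0,0,0]],
    [0,[0,0,0],[0,0,0]],
    [0,[0,0,0],[0,0,0]],
    [0,[0,0,0],[0,0,0]]
  ]
}}

```text
t: 11.98
tcp_pos: [0.5859, 0.2873, 0.3465]
orientation: [2.198, 1.894, -0.368]
ft_force: [-1.5, 1.2, 6.1]
gripper_width: 0.222
gripper_force: 82.1
```

```bash
python3 m.py pics/m2.png
```

```text
t 11.975 TCP [0.5859 0.2873 0.3465] F [-1.1 -1.7 -6. ] M [ 0.42  0.03 -0.06] Fg 82.07685470581055 lean -0.3284 [-0.047 -0.322 -0.945]
pivot by tool [0.571  0.1861 0.0499] want [0.5706, 0.1857, 0.05]
scene red 0.0112 0.0369 angle 0.294
scene ptr 0.0072 0.0206 angle 0.337 2668
side red 0.0127 0.0394 angle 0.311
side ptr 0.0015 -0.0054 angle 2.872 5939
```

View pics/m2.png

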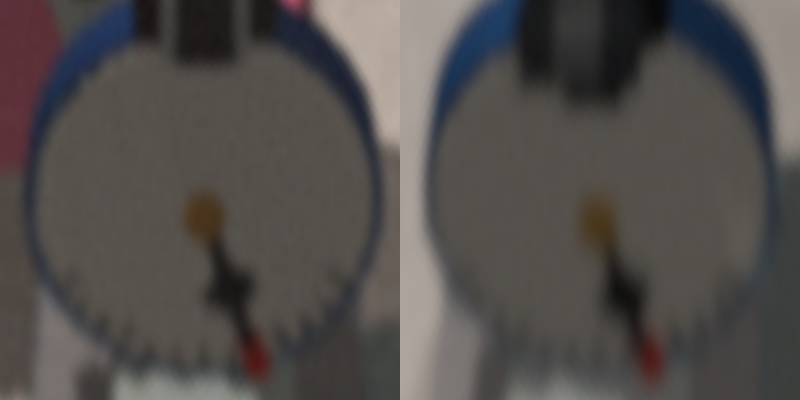

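In both views the pointer runs straight into the red tab: scene (250,345) to (257,357), side (640,345) to (652,357). The gauge is seated and held with 82 N, so I'm handing in.

```bash
python3 -c "
from bench import manip
print(manip.close_job())"
```

```text
the job is handed in; nothing more can be done
None
```

I handed the job in at about 12 s with the gauge plugged home, leaned about 0.33 rad so the pointer sits on the red mark in both camera views, and still gripped at about 82 N; the hand-in returned no verdict.

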